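Lock the burnisher and seat its head

ROBOT

A 6-joint arm with a two-finger parallel gripper is mounted at the origin on the work surface. World frame = base frame: x ahead of the robot, y to its left, z up, the work surface at z = 0. Lengths are in m, angles in rad, forces in N, time in s.
With the tool pointing down it reaches from about 0.425 to 0.95 m from the base axis. Payload 3.5 kg.
Tool frame: the origin (TCP) lies midway between the tips of the shut fingers; the grasp point (between the pads) lies 19 mm behind it (ctrl.hold_point_z is the distance from the TCP to the grasp point, in m); z points along the fingers, y is the line along which they close (so a half turn about z gives the same grasp; the last joint's range is limited). The gripper opens to 85 mm and grips with 20 to 120 N. Pads are 22 mm wide; open, the fingers measure 114 mm over their backs; the gripper's body (76 mm by 85 mm) begins 54 mm behind the grasp point. The pads swing forward as they close: fully open they stand 13 mm farther back than shut.
Start: joints at [-1.268, 0.286, 1.577, -0, 1.279, -0.15], TCP at [0.295, -0.607, 0.193] pointing down, gripper open.
Joint ranges: [-2.77, 2.77], [-0.9, 2.22], [0.21, 2.48], [-1.53, 4.67], [0.24, 2.81], [-2.84, 2.84]. Speed limits (rad/s): [2.79, 2.79, 3.14, 3.14, 3.14, 3.14].

INTERFACE

Orientations are given as a unit quaternion [x, y, z, w].
In Python, from plant import readout, cams, sign_off, ctrl gives the robot as it stands. The module is installed in compiled form; this text tells all that it offers.
- The arm moves only by the tool step_arm, never from a script. Its argument "increments" is a list of rows, each a list of 2 entries, a list of its own where there are three numbers: the shift along the world's x, y, z in mm, then the turn, a rotation vector about the world's x, y, z in rad. In form: [[[x, y, z], [rx, ry, rz]], ...]. A call has 1 to 8 rows; each row shifts and turns the commanded pose from where the row before left it; what a row does not reach is not made up. A row lasts 1/12 s, in which the tool goes at most 41.7 mm and 7.16 degrees, less where a joint would pass 70% of its speed; a pose out of reach is approached as far as the arm can. A call is refused whole if a number of a shift passes 41.7 or a number of a turn 0.125, either way. A call with a gripper value outside its range is refused whole. "fingers" is the opening, from -1 (shut) to 1 (fully open), set as the call begins (left out, the last holds). The fingers move at their own pace and stop on an object; "grip_force" is the grip in N (left out, the last holds). Time passes only in rows, so rows that do not move let the fingers close. It gives the time, the measured TCP pose, the force, the opening and the grip force at its end, in the units of the state.
- readout.get_state(): the state, without advancing time (a new reading comes with each control period).
- cams.read_camera(name): name is "scene" or "top"; returns the picture (384x512x3 uint8, red, green, blue); there is no depth.
- cams.get_calibration(name): a dict with "fx", "fy", "cx", "cy" (pixels), "distortion" ([k1, k2, p1, p2, k3] as OpenCV has them; the pictures are not rectified), "eye" and "rotation" of the camera in the world. Camera axes: x right, y up, looking along -z (the intrinsics and any distortion apply to the point x, -y, -z); pixel columns grow to the right and rows downward; lengths in m; the calibration is good to about 2 mm. A picture is of the moment at which its call begins. get_calibration takes no time and is no camera call.
- sign_off(): hands the job in; it is judged then, once.
The state is a dict: "time": time; "qpos": joint angles; "dq": joint speeds; "joint_efforts": joint torques, N m; "eef_pos": TCP position; "tcp_rot": TCP orientation; "contact_force": force on the tool from outside, world axes, zero at the start; "wrist_torque": the same for the moment, N m; "opening": opening from 0.0 (shut) to 1.0 (fully open); "finger_force": force on a finger pad.
Only numpy, scipy, OpenCV 4.12 (cv2) and the standard library are available. Lean on these libraries where they do the work, as an engineer would, in place of code of your own. Each camera call takes 0.05 s, during which the arm holds its last target. There are 200 camera calls.

TASK

On the bench burnisher, first turn the selector knob on the control box until its pointer faces the long bar mark (spindle lock). Then turn the knurled collar of the burnishing head on the drive unit until its hidden keyways drop over the spigot's three pins, push it fully home against its spring, and finish while still holding it pushed down there. Leave the other things on the bench where they are.

Things in the scene. Friction and masses are not known exactly. Their poses are not given: they have to be found in the camera images.
- selector (a joint): Angle (rad) of the black pointer knob on top of the grey control box; grows as the knob turns clockwise seen from above. Spring detents (under 0.15 N m) at 0, 0.6, 1.2, 1.8 and 2.4, with stops just beyond the ends; let go, it snaps to the nearest. At 1.8 it faces the long bar mark. Starts near 0.6 or 1.2.
- selector_grip (a point): Where to grip the knob: on its vertical axis, in the upright bar grip (46 mm long, 13 mm thick, its top 11 mm above this point, its foot 16 mm below it; below that is a round skirt 48 mm across and the box lid 23 mm below this point). Its x axis runs along the bar to the pointer end. Grip across the bar's thickness.
- selector_pointer (a point): Pointer end of the bar, at its top (23 mm from the axis); a white line runs along the top at this end.
- lock_mark (a point): Middle of the long raised white bar mark on the lid (18 x 6 mm, 43 mm from the knob's axis): the spindle-lock setting. The other four settings have small round dots 36 mm from the axis. Dots and bar are 0.6 rad apart, and the bar is the fourth clockwise.
- control: Grey control box, 150 x 130 mm, 70 mm tall, fixed to the bench; origin under its centre, the knob's axis passes through it.
- drive: Blue burnisher drive unit, 170 x 140 mm, 60 mm tall, fixed to the bench; origin under its centre, on the spigot's axis. Three radial pins on the spigot point along this body's x axis and 120 deg to either side of it. The spindle does not turn.
- home (a point): Centre of the top of the flange (60 mm across, 70 mm above the bench), where the collar's origin lies when fully home. On it stands the steel spigot, 20 mm across, 30 mm tall.
- pins (a point): On the spigot's axis at the height of its three radial pins (6 mm thick, their axes 8 mm above the flange, their ends 17 mm from the spigot's axis).
- collar: Steel collar with a burnishing head (0.2 to 0.4 kg), loose on the spigot; origin at the centre of its underside, z up. From below: smooth skirt 43 mm across, 0 to 34 mm; knurled band 46 mm across, 34 to 54 mm; wooden head 28 mm across, 54 to 78 mm. At the start it rests on the pins, its underside 11 mm above the flange, 0.35 to 1.05 rad from the nearest fit, either way.
- collar_roof (a point): On the collar's axis, 14 mm above its underside: roof of the three keyways (9 mm wide, open below) in its bore (23 mm across), along the collar's x axis and 120 deg to either side: it fits in any of three turns, with 0.1 rad play each way. No outside mark shows them. Aligned and let go, it drops 4 mm onto the spring ring; a further push of up to 7 N takes it the last 7 mm.
- collar_grip (a point): Where to grip the collar: on its axis, at half height of the knurled band (44 mm above its underside).
- ejector (a joint): Travel (m) of the brass spring ring round the foot of the spigot: 0 up, its top 7 mm above the flange; 0.007 pressed flush. It resists with 5 N at first and 9 N when flush, and lifts the collar 7 mm again if the collar is not held down.
- wax_tin: Low round aluminium tin, 48 mm across, 30 mm tall. Bystander; origin at its underside.
- tool_pot: Dark round pot of upright tools, 80 mm across, 175 mm tall. Bystander; origin at its underside.
- glue: White bottle, 54 mm across, 130 mm tall. Bystander; origin at its underside.
- awl: Short wooden-handled tool lying down, 150 mm long. Bystander; origin at its underside.
- slicker: Turned dark wood slicker standing up, 44 mm across, 88 mm tall; it has no knurled collar and is not used. Bystander; origin at its underside.
Mind the look-alikes: they are no part of the job. What is shaped like the control but pink is not meant.

How it is judged:
By the outcome, as a careful person would: the job done as asked, in the order asked, and still so for the second after the job is handed in, while the arm keeps its last pose, push and grip.
It also fails if it takes over 45 s, if anything falls off the work surface, if the arm or the gripper's body presses on something with over 40 N, if the wrist force passes 120 N, or if a joint passes its speed limit or range.

## Working session

There is one attempt and no reset: what is moved stays moved. The work goes in short steps, Python scripts to look and compute and a tool call to move; the robot and the scene stay as the last step left them, time stands still between calls to the robot, and variables do not carry over. Pictures are saved under pics/ and viewed, at most 10 in all, crops included, and the job is handed in when it is done.

Besides the shell and the picture viewer there is one more tool, called after "Call:" by a JSON object that holds its "fn" and its "kwargs". step_arm: Moves the arm, as the interface text tells. Its arguments: {"type":"object","properties":{"increments":{"type":"array","items":{"type":"array"}},"fingers":{"type":"number"},"grip_force":{"type":"number"}},"required":["increments"]}

```bash
mkdir -p pics; cat > h.py <<'E'
import numpy as np, cv2
from plant import readout, cams, sign_off, ctrl
def snap(name,out,crop=None,scale=1):
    im=cams.read_camera(name)
    if crop: im=im[crop[1]:crop[3],crop[0]:crop[2]]
    if scale!=1: im=cv2.resize(im,None,fx=scale,fy=scale,interpolation=cv2.INTER_CUBIC)
    cv2.imwrite('pics/'+out,im[:,:,::-1]); return im
def cal(n):
    c=cams.get_calibration(n)
    K=np.array([[c['fx'],0,c['cx']],[0,c['fy'],c['cy']],[0,0,1.]])
    return K,np.array(c['distortion'],float),np.array(c['eye'],float),np.array(c['rotation'],float).reshape(3,3)
def ray(n,u,v):
    K,d,e,R=cal(n)
    p=cv2.undistortPoints(np.array([[[u,v]]],float),K,d)[0,0]
    return e,R@np.array([p[0],-p[1],-1])
def onz(n,u,v,z):
    e,r=ray(n,u,v); return e+r*(z-e[2])/r[2]
def proj(n,P):
    K,d,e,R=cal(n)
    q=(np.atleast_2d(P)-e)@R; q=q*[1,-1,-1]
    return cv2.projectPoints(q.reshape(-1,1,3),np.zeros(3),np.zeros(3),K,d)[0][:,0]
E
python3 - <<'E'
from h import *
a=snap('scene','a.png',None,1);b=snap('top','b.png',None,1)
for n in('scene','top'):
    c=cal(n);print(n,c[2],c[3].round(3).tolist(),c[0][0,0])
print(ctrl.hold_point_z, readout.get_state()['tcp_rot'])
E
```

```text
Traceback (most recent call last):
  File "h.py", line 11, in cal
    return K,np.array(c['distortion'],float),np.array(c['eye'],float),np.array(c['rotation'],float).reshape(3,3)
                                                                      ~~~~~~~~~~~~~~~~~~~~~~~~~~~~~~~~~~~~~^^^^^
ValueError: cannot reshape array of size 4 into shape (3,3)
```

View pics/a.png

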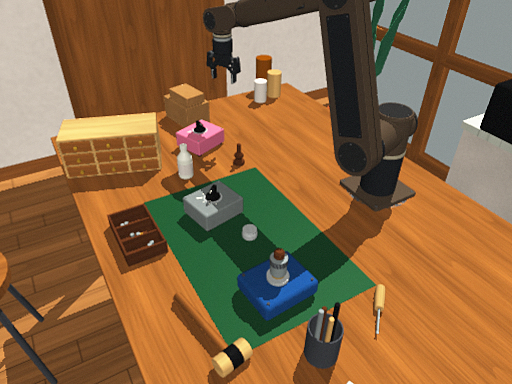

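View pics/b.png

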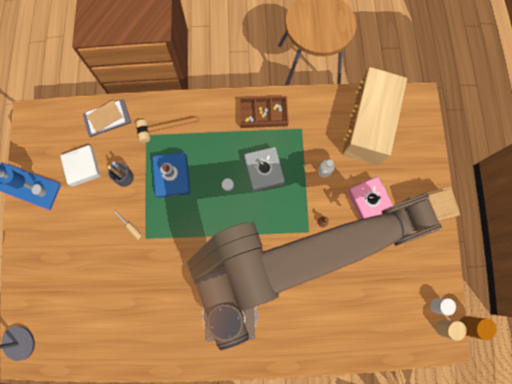

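The scene view shows the grey control box at (212,203), the pink look-alike at (200,135) and the blue drive with its collar at (278,275). In the top view they are at (265,168), (372,198) and (170,173). A second blue unit sits off at the bench edge, top (30,187), and isn't meant. The grey box and the blue drive on the green mat fit the description, and I'll confirm with crops.

```bash
sed -i "s/np.array(c\['rotation'\],float).reshape(3,3)/Rot.from_quat(c['rotation']).as_matrix()/; 1a from scipy.spatial.transform import Rotation as Rot" h.py
python3 - <<'E'
from h import *
A=snap('scene','c1.png',(172,170,332,330),5)
B=cams.read_camera('top')
b1=cv2.resize(B[130:210,225,None] if 0 else B[140:200,225:305],None,fx=7,fy=7,interpolation=cv2.INTER_CUBIC)
b2=cv2.resize(B[140:200,140:200],None,fx=4,fy=4,interpolation=cv2.INTER_CUBIC)
cv2.imwrite('pics/c2.png',b1[:,:,::-1])
A=cv2.resize(A,(600,600));cv2.imwrite('pics/c1.png',A[:,:,::-1])
print(A.shape,b1.shape)
for n in('scene','top'):
    c=cal(n);print(n,c[2],c[3].round(3).tolist(),c[0][0,0],c[1])
print(ctrl.hold_point_z, readout.get_state())
E
```

```text
(600, 600, 3) (420, 560, 3)
scene [0.98904937 0.81280001 0.89691472] [[-0.866, -0.299, 0.401], [0.5, -0.533, 0.683], [0.009, 0.792, 0.611]] 418.68335059793264 [0.00369273 0.         0.         0.         0.        ]
top [ 0.12891416 -0.09061267  1.74125716] [[-0.04, 0.979, -0.199], [-0.999, -0.04, 0.004], [-0.004, 0.199, 0.98]] 437.4548731544196 [-0.14416194  0.          0.          0.          0.        ]
0.0187 {'time': 0.2, 'qpos': array([-1.26798552e+00,  2.86891635e-01,  1.57760338e+00, -3.40007842e-05,
        1.27857370e+00, -1.50015579e-01]), 'dq': array([ 0.00158726, -0.00412162, -0.00393378, -0.00069196, -0.00072266,
       -0.00137526]), 'joint_efforts': array([ 4.51440055e-04, -4.05993283e+01, -2.92682236e+01, -1.49854186e-04,
        4.11046611e-03, -1.26090498e-05]), 'eef_pos': array([ 0.29518891, -0.60652307,  0.19224055]), 'tcp_rot': array([ 9.74476474e-01,  2.24488432e-01, -7.25575052e-05, -7.34635348e-04]), 'contact_force': array([ 0.0409    ,  0.64642136, -0.51735477]), 'wrist_torque': array([ 0.00264204, -0.0341392 ,  0.00748214]), 'finger_force': 0.0, 'opening': 0.9995727850373141}
```

View pics/c1.png

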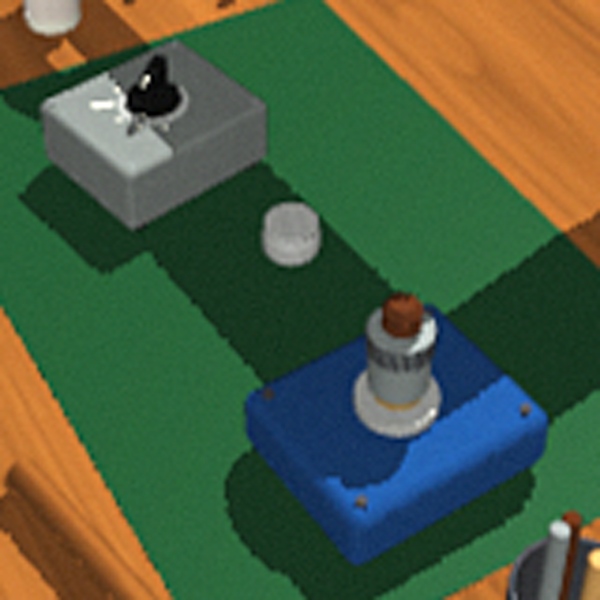

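View pics/c2.png

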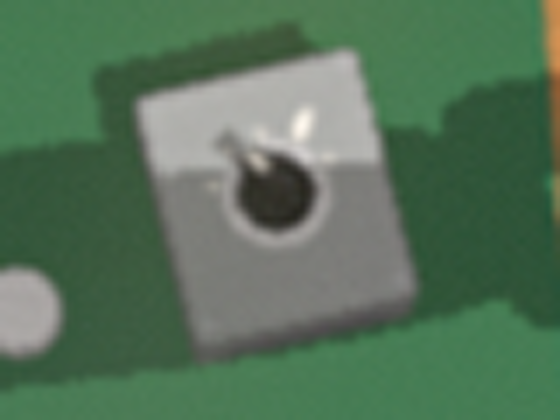

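Crops confirm the grey box: a black knob with skirt centre at c2 (277,193), long bar at (303,123), dots at (213,187), (263,133) and (330,155), and a white pointer line near (258,158). The blue drive carries a steel collar with a wooden head, head top in c1 about (404,300), and a flange below it. Next I'll compute positions from these.

```bash
cat > m.py <<'E'
from h import *
t=lambda x,y:((x+.5)/7-.5+225,(y+.5)/7-.5+140)
s=lambda x,y:((x+.5)/3.75-.5+172,(y+.5)/3.75-.5+170)
def tri(a,b):
    (e1,r1),(e2,r2)=ray('top',*a),ray('scene',*b)
    r1=r1/np.linalg.norm(r1);r2=r2/np.linalg.norm(r2)
    k=np.linalg.lstsq(np.c_[r1,-r2],e2-e1,rcond=None)[0]
    p,q=e1+k[0]*r1,e2+k[1]*r2
    return ((p+q)/2).round(4),np.linalg.norm(p-q).round(4)
E
python3 - <<'E'
from m import *
np.set_printoptions(precision=4,suppress=True)
print('skirt ring top',onz('top',*t(277,196),.072),'scene',onz('scene',*s(155,100),.075))
for n,p in dict(bar=(303,123),d0=(213,187),d2=(263,133),d4=(330,155)).items(): print(n,onz('top',*t(*p),.0705))
print('barS',onz('scene',*s(103,104),.0705))
for p in [(137,100),(355,50),(415,290),(195,340)]: print('lidcorner',onz('top',*t(*p),.07))
for p in [(43,112),(178,40),(267,103),(135,178)]: print('lidcornerS',onz('scene',*s(*p),.07))
print('ptr',onz('top',*t(248,143),.104),onz('top',*t(262,165),.104))
print('flangeS',onz('scene',*s(398,399),.07),'head top S',onz('scene',*s(404,300),.159))
for p in [(247,400),(430,305),(547,410),(357,520)]: print('drvcornerS',onz('scene',*s(*p),.06))
B=cams.read_camera('top')
b=cv2.resize(B[140:205,140:200],None,fx=9,fy=9,interpolation=cv2.INTER_CUBIC)
A=cams.read_camera('scene')
a=cv2.resize(A[175:235,178:250],None,fx=8,fy=8,interpolation=cv2.INTER_CUBIC)
w=np.zeros((585,800,3),np.uint8); b=b[:, :]; 
b=cv2.resize(b,(330,358)); a=cv2.resize(a,(468,390)); w[:358,:330]=b; w[:390,332:]=a
w=w[:392]; cv2.imwrite('pics/d.png',w[:,:,::-1])
E
```

```text
skirt ring top [ 0.5622 -0.1625  0.072 ] scene [ 0.5668 -0.152   0.075 ]
bar [ 0.6047 -0.1793  0.0705]
d0 [ 0.5693 -0.1267  0.0705]
d2 [ 0.5997 -0.1563  0.0705]
d4 [ 0.5854 -0.1936  0.0705]
barS [ 0.6053 -0.1739  0.0705]
lidcorner [ 0.6222 -0.0858  0.07  ]
lidcorner [ 0.6469 -0.211   0.07  ]
lidcorner [ 0.5054 -0.2372  0.07  ]
lidcorner [ 0.4818 -0.1129  0.07  ]
lidcornerS [ 0.6536 -0.1892  0.07  ]
lidcornerS [ 0.5084 -0.2264  0.07  ]
lidcornerS [ 0.4831 -0.1075  0.07  ]
lidcornerS [ 0.6223 -0.0743  0.07  ]
ptr [ 0.5849 -0.1464  0.104 ] [ 0.572  -0.1536  0.104 ]
flangeS [0.5639 0.2238 0.07  ] head top S [0.5605 0.218  0.159 ]
drvcornerS [0.6504 0.1657 0.06  ]
drvcornerS [0.489 0.152 0.06 ]
drvcornerS [0.4746 0.2757 0.06  ]
drvcornerS [0.6367 0.2889 0.06  ]
```

View pics/d.png

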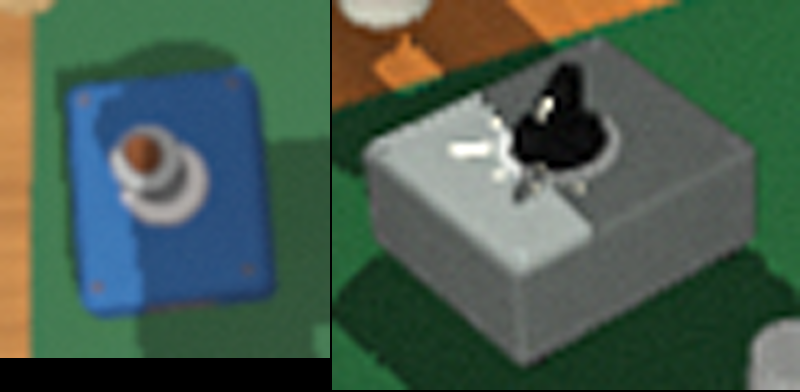

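```bash
cat > f.py <<'E'
from m import *
from scipy.optimize import least_squares
np.set_printoptions(precision=4,suppress=True)
d=lambda x,y:((x-332+.5)/6.5-.5+178,(y+.5)/6.5-.5+175)
e=lambda x,y:((x+.5)/5.5-.5+140,(y+.5)/5.5-.5+140)
def fit(obs,x0,name):
    def pts(p):
        c,s=np.cos(p[2]),np.sin(p[2])
        out={}
        return lambda q:np.array([p[0]+c*q[0]-s*q[1],p[1]+s*q[0]+c*q[1],q[2]])
    def res(p,cam=None):
        f=pts(p); return np.concatenate([proj(n,f(q))[0]-px for n,q,px in obs if cam in(None,n)])
    for cam in (None,'top','scene'):
        r=least_squares(res,x0,args=(cam,),loss='soft_l1'); print(name,cam,r.x,res(r.x,cam).round(1).tolist())
X,Y,H=.075,.065,.07
fit([('top',(X,Y,H),t(137,100)),('top',(X,-Y,H),t(355,50)),('top',(-X,-Y,H),t(415,290)),('top',(-X,Y,H),t(195,340)),('top',(0,0,.075),t(277,194)),
('scene',(X,-Y,H),d(366,152)),('scene',(-X,-Y,H),d(597,38)),('scene',(-X,Y,H),d(752,153)),('scene',(X,Y,H),d(522,275)),('scene',(X,Y,0),d(522,365)),('scene',(-X,Y,0),d(750,235)),('scene',(0,0,.073),d(562,142))],[.56,-.16,-.2],'control')
for h in(.085,.07):
  X,Y,H=h,.155-h,.06
  fit([('top',(X,Y,H),e(66,86)),('top',(X,-Y,H),e(252,66)),('top',(-X,-Y,H),e(276,292)),('top',(-X,Y,H),e(86,314)),('top',(0,0,.07),e(165,182)),('top',(0,0,.159),e(142,152)),
('scene',(X,-Y,H),s(244,398)),('scene',(-X,-Y,H),s(432,300)),('scene',(-X,Y,H),s(550,408)),('scene',(X,Y,H),s(357,522)),('scene',(0,0,.07),s(398,400)),('scene',(0,0,.159),s(404,300))],[.56,.21,0],'drive')
print(tri(e(142,152),s(404,300)),tri(e(165,182),s(398,400)),tri(t(303,123),d(468,150)))
E
python3 f.py
```

```text
control None [ 0.5646 -0.1605  0.2045] [-1.1, -0.6, -0.6, -1.0, 0.6, 0.2, -0.2, 0.9, -0.5, -0.5, -1.4, -2.0, 0.1, -2.4, 1.3, -2.3, -1.0, -0.9, 0.3, 2.3, 1.7, 1.8, -0.5, -1.3]
control top [ 0.5637 -0.1619  0.1891] [-0.5, -0.7, 0.1, -0.7, 0.7, 0.8, -0.1, 1.0, -0.1, -0.3]
control scene [ 0.567  -0.1561  0.2164] [-1.6, -0.8, -0.3, -1.6, 1.4, -1.5, -0.7, 0.2, 0.6, 3.4, 1.7, 2.5, -0.6, -0.3]
drive None [0.5578 0.2141 0.0788] [-0.9, -0.3, -0.3, -0.8, -1.0, -0.7, -1.5, -0.6, -0.6, -0.0, -0.7, -0.3, -1.1, -3.6, -0.3, -3.2, 1.7, -0.1, 0.2, 0.0, -0.0, -3.7, 0.0, -1.4]
drive top [0.5559 0.2109 0.0836] [-0.2, 0.2, 0.3, -0.4, -0.0, -0.3, -0.6, -0.0, 0.2, 0.4, 0.2, 0.2]
drive scene [0.5612 0.2192 0.0853] [-1.3, -1.6, -0.5, -1.7, 1.9, 1.5, 0.4, 2.2, -0.1, -1.8, 0.0, 0.4]
drive None [ 0.5591  0.2143 -0.0375] [-2.4, 0.9, 5.7, 4.3, 0.4, -2.6, -7.6, -6.5, -0.6, -0.4, -0.7, -0.6, 1.9, -12.6, -3.6, -3.5, -0.2, 10.2, 3.3, 1.0, -0.4, -3.4, -0.3, -1.1]
drive top [0.5569 0.2117 0.0346] [-3.0, 3.0, 5.1, 3.4, 2.4, -3.6, -5.7, -4.5, 0.0, 0.2, -0.0, -0.1]
drive scene [ 0.5621  0.2195 -0.0859] [2.7, -12.3, -1.6, -1.7, -0.5, 13.6, 1.2, 2.7, -0.3, -1.6, -0.2, 0.6]
(array([0.5576, 0.213 , 0.1534]), np.float64(0.0012)) (array([0.5594, 0.215 , 0.0581]), np.float64(0.0031)) (array([ 0.6057, -0.1793,  0.0659]), np.float64(0.0007))
```

Call:
{"fn": "step_arm", "kwargs": {"increments": [[[19, 32, 0], [0, 0, 0.025]], [[19, 32, 0], [0, 0, 0.025]], [[19, 32, 0], [0, 0, 0.025]], [[19, 32, 0], [0, 0, 0.025]], [[19, 32, 0], [0, 0, 0.025]], [[19, 32, 0], [0, 0, 0.025]], [[19, 32, 0], [0, 0, 0.025]], [[19, 32, 0], [0, 0, 0.025]]], "fingers": 0.2, "grip_force": 40}}

```text
time: 0.97
eef_pos: [0.448, -0.3493, 0.1933]
tcp_rot: [0.947, 0.321, 0.0, 0.0]
contact_force: [0.3, 0.4, -0.0]
opening: 0.603
finger_force: 0.0
```

Call:
{"fn": "step_arm", "kwargs": {"increments": [[[19, 32, 0], [0, 0, 0.025]], [[19, 32, 0], [0, 0, 0.025]], [[19, 32, 0], [0, 0, 0.025]], [[19, 32, -10], [0, 0, 0.025]], [[19, 32, -10], [0, 0, 0.025]], [[19, 32, -20], [0, 0, 0.025]]]}}

```text
time: 1.47
eef_pos: [0.5634, -0.1584, 0.1558]
tcp_rot: [0.92, 0.391, 0.002, 0.002]
contact_force: [1.1, -0.4, 0.1]
opening: 0.6
finger_force: 0.0
```

```bash
python3 - <<'E'
from m import *
snap('scene','g.png',(160,130,270,235),7)
im=cv2.imread('pics/g.png');im=cv2.resize(im,(628,600))
s=readout.get_state();p=s['eef_pos'];print(p)
a=600/105
R=Rot.from_quat(s['tcp_rot']).as_matrix()
for q,col in((p,(0,0,255)),(p+R@[0,.0255,-.013],(0,255,255)),(p-R@[0,.0255,.013],(0,255,255)),([.5640,-.1612,.104],(255,0,255)),([.5640,-.1612,.077],(255,255,0))):
    u,v=proj('scene',q)[0];cv2.circle(im,(int((u-160)*a),int((v-130)*a)),3,col,-1)
cv2.imwrite('pics/g.png',im)
E
```

```text
[ 0.56262708 -0.15145208  0.14954834]
```

View pics/g.png

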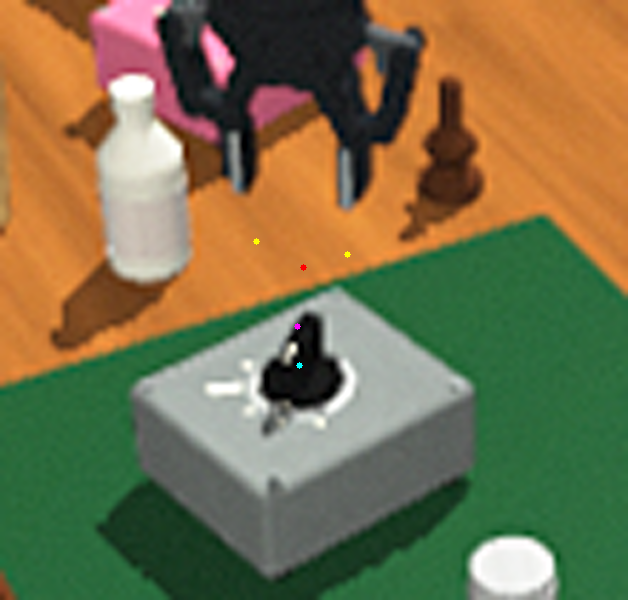

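The grey box is under the gripper, with the pointer near (290,350). The fingertips appear at (240,190) and (348,205), higher than projected, probably because the arm was still settling. I'll let it settle and check with both cameras.

Call:
{"fn": "step_arm", "kwargs": {"increments": [[[0, 0, 0], [0, 0, 0]], [[0, 0, 0], [0, 0, 0]], [[0, 0, 0], [0, 0, 0]]], "fingers": -0.2}}

```text
time: 1.77
eef_pos: [0.5612, -0.1603, 0.1541]
tcp_rot: [0.921, 0.39, 0.0, 0.001]
contact_force: [0.1, -0.4, -0.6]
opening: 0.399
finger_force: 0.0
```

```bash
cat > v.py <<'E'
from m import *
def view(name,P,c1,c2,S=6):
    out=[]
    for cam,c in(('scene',c1),('top',c2)):
        im=cv2.resize(cams.read_camera(cam)[c[1]:c[3],c[0]:c[2]],None,fx=S,fy=S,interpolation=cv2.INTER_CUBIC)[:,:,::-1].copy()
        for q,col in P:
            u,v=proj(cam,q)[0];cv2.circle(im,(int((u-c[0]+.5)*S),int((v-c[1]+.5)*S)),2,col,-1)
        out.append(im)
    h=max(o.shape[0] for o in out)
    im=np.hstack([cv2.copyMakeBorder(o,0,h-o.shape[0],0,0,0) for o in out]);cv2.imwrite('pics/'+name,im);print(im.shape)
E
python3 - <<'E'
from v import *
s=readout.get_state();p=s['eef_pos'];print(p,s['opening'],s['tcp_rot'])
R=Rot.from_quat(s['tcp_rot']).as_matrix();h=s['opening']*.0425
view('i.png',[(p,(0,0,255)),(p+R@[0,h,-.005],(0,255,255)),(p-R@[0,h,.005],(0,255,255)),([.5640,-.1612,.104],(255,0,255)),([.5640,-.1612,.077],(255,255,0))],(175,135,245,230),(235,140,295,200))
E
```

```text
[ 0.56119966 -0.1603261   0.15412038] 0.39877813644073323 [9.20667314e-01 3.90347659e-01 2.48663508e-04 5.83163115e-04]
(570, 780, 3)
```

View pics/i.png

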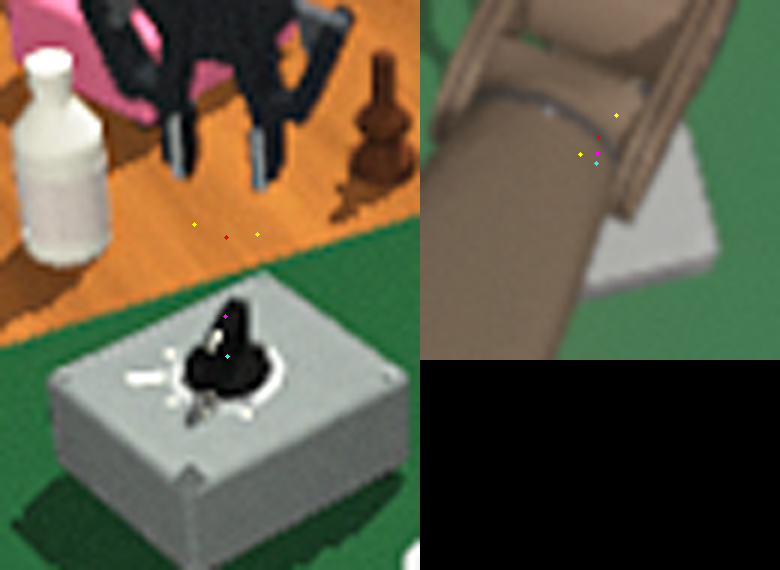

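The scene crop shows the fingers at (182,178) and (268,188), laterally centred on the knob, but their tips sit about 45 px (8 raw px) above where the TCP projects. I'll check the calibration against known points.

```bash
python3 - <<'E'
from v import *
q=np.array([.9744765,.22448843,0,0]);R=Rot.from_quat(q).as_matrix();p=np.array([.2952,-.6065,.1922])
print('start tips',proj('scene',[p,p+R@[0,.0425,-.013],p-R@[0,.0425,.013]]))
print('base scene',proj('scene',[[0,0,0],[0,0,.1]]),'top',proj('top',[[0,0,0],[0,0,.1]]))
for c in('scene','top'): print(cal(c)[0])
print('tip raw obs',s if 0 else '', onz('scene',175+223/6-.5,135+184/6-.5,.154), onz('scene',175+223/6-.5,135+184/6-.5,.175))
a=cv2.imread('pics/a.png');w=np.hstack([cv2.resize(a[45:95,190:250],(480,400)),])
b=cv2.resize(a[140:220,330:420],None,fx=3.5,fy=3.5)
w=np.hstack([w,cv2.copyMakeBorder(b,0,400-b.shape[0],0,0,0)]);cv2.imwrite('pics/j.png',w);print(w.shape)
E
```

```text
start tips [[223.31543635  91.7330053 ]
 [214.79198967  86.14931349]
 [231.81330681  91.2448105 ]]
base scene [[375.52103626 187.74135772]
 [381.03332816 164.4636049 ]] top [[228.39477867 314.21044005]
 [227.04524091 316.30548739]]
[[418.6833506    0.         252.20175715]
 [  0.         418.6833506  192.94282636]
 [  0.           0.           1.        ]]
[[437.45487315   0.         248.63428194]
 [  0.         437.45487315 191.59395286]
 [  0.           0.           1.        ]]
tip raw obs  [ 0.54126379 -0.20567943  0.154     ] [ 0.55392136 -0.17689003  0.175     ]
(400, 795, 3)
```

View pics/j.png

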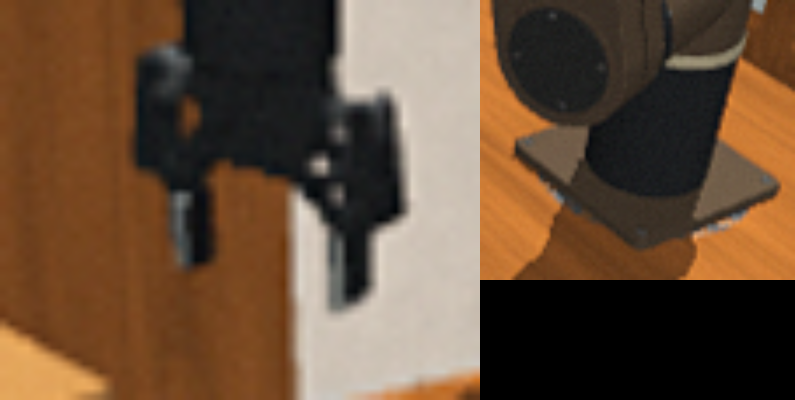

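The viewed crop shows the start-pose tips at raw (214,78) and (233,83), also about 8 px above projection. The base and other objects project to within about 3 px. Lateral alignment is good and only the height is in doubt, so I'll descend gently and let contact settle it.

Call:
{"fn": "step_arm", "kwargs": {"increments": [[[3, -1, -15], [0, 0, 0]], [[0, 0, -15], [0, 0, 0]], [[0, 0, -15], [0, 0, 0]], [[0, 0, -12], [0, 0, 0]], [[0, 0, -10], [0, 0, 0]], [[0, 0, 0], [0, 0, 0]], [[0, 0, 0], [0, 0, 0]]], "fingers": 0.2}}

```text
time: 2.45
eef_pos: [0.5638, -0.1607, 0.0862]
tcp_rot: [0.921, 0.39, -0.0, -0.0]
contact_force: [0.3, 0.1, 0.5]
opening: 0.6
finger_force: 0.0
```

Call:
{"fn": "step_arm", "kwargs": {"increments": [[[0, 0, 0], [0, 0, 0]], [[0, 0, 0], [0, 0, 0]], [[0, 0, 0], [0, 0, 0]], [[0, 0, 0], [0, 0, 0]], [[0, 0, 0], [0, 0, 0]]], "fingers": -1, "grip_force": 25}}

```text
time: 2.87
eef_pos: [0.5643, -0.1604, 0.0869]
tcp_rot: [0.92, 0.391, 0.0, 0.0]
contact_force: [-0.6, 0.2, 0.1]
opening: 0.002
finger_force: 0.0
```

Call:
{"fn": "step_arm", "kwargs": {"increments": [[[0, 0, -2], [0, 0, 0]], [[0, 0, -2], [0, 0, 0]], [[0, 0, -2], [0, 0, 0]], [[0, 0, -2], [0, 0, 0]], [[0, 0, 0], [0, 0, 0]]]}}

```text
time: 3.28
eef_pos: [0.5636, -0.1602, 0.0776]
tcp_rot: [0.921, 0.391, -0.0, -0.0]
contact_force: [0.3, -0.3, 0.4]
opening: 0.0
finger_force: 0.0
```

```bash
python3 - <<'E'
from v import *
s=readout.get_state();p=s['eef_pos'];print(p,s['contact_force'])
view('k.png',[(p,(0,0,255))],(175,135,245,230),(235,140,295,200))
E
```

```text
[ 0.56360074 -0.16017097  0.077596  ] [ 0.25753298 -0.28764569  0.44210954]
(570, 780, 3)
```

View pics/k.png

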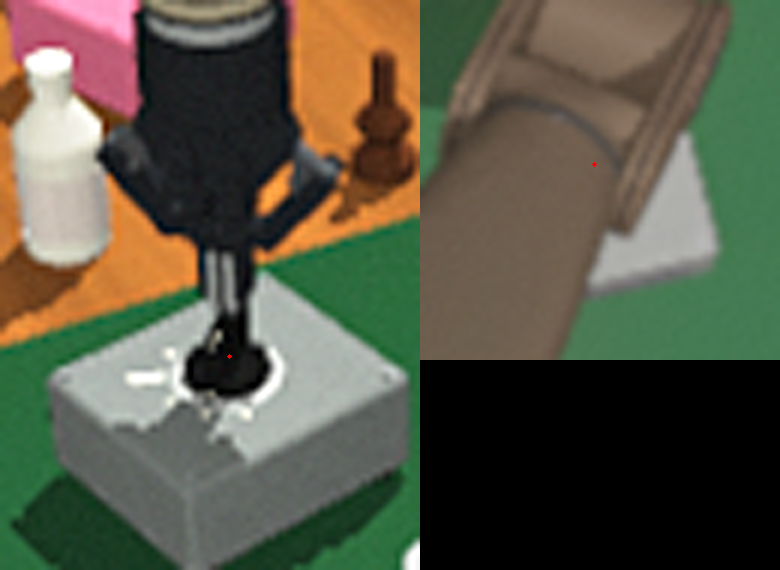

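```bash
python3 - <<'E'
from v import *
np.set_printoptions(precision=4,suppress=True)
def an(name,p,uv):
    e,r=ray('scene',*uv)
    print(name,'B: shift at same z',(onz('scene',*uv,p[2])-p)[:2])
    # A: height with same position closest along vertical
    A=np.c_[r,[0,0,-1]];k=np.linalg.lstsq(A,np.array(p)-e,rcond=None)[0];print('   A: dz',k[1],'miss',e+k[0]*r-np.array(p)-[0,0,k[1]])
an('start(13 back)',[.2952,-.6065,.2052],(190+270/8-.5,45+285/8-.5))
an('knob .4open(3back)',[.5612,-.1603,.157],(175+227/6-.5,135+184/6-.5))
an('shut',[.5636,-.1602,.0776],(175+229/6-.5,135+313/6-.5))
p=np.array([.5636,-.1602,.0776])
for h in(0,.1,.2,.3): 
    print(h,(proj('scene',p+[0,0,h])[0]-[175,135]+.5)*6,(proj('top',p+[0,0,h])[0]-[235,140]+.5)*6+[420,0])
E
```

```text
start(13 back) B: shift at same z [-0.0389 -0.0763]
   A: dz 0.03557856140239398 miss [-0.0012  0.0006  0.    ]
knob .4open(3back) B: shift at same z [-0.02   -0.0402]
   A: dz 0.029970860163292826 miss [-0.0018  0.0008  0.    ]
shut B: shift at same z [-0.0168 -0.0351]
   A: dz 0.028958817071006334 miss [-0.0011  0.0005  0.    ]
0 [229.3002 356.7709] [594.5894 164.4032]
0.1 [219.7671 200.9682] [599.3652 123.2257]
0.2 [209.2652  29.4619] [604.7441  76.794 ]
0.3 [ 197.6379 -160.2688] [610.8461  24.05  ]
```

Call:
{"fn": "step_arm", "kwargs": {"increments": [[[0, 0, -1.5], [0, 0, 0]], [[0, 0, -1.5], [0, 0, 0]], [[0, 0, 0], [0, 0, 0]]]}}

```text
time: 3.63
eef_pos: [0.5639, -0.1603, 0.075]
tcp_rot: [0.921, 0.391, -0.0, -0.0]
contact_force: [0.5, 0.5, 0.1]
opening: -0.003
finger_force: 0.0
```

Call:
{"fn": "step_arm", "kwargs": {"increments": [[[0, 0, -1.5], [0, 0, 0]], [[0, 0, -1.5], [0, 0, 0]], [[0, 0, 0], [0, 0, 0]]]}}

```text
time: 3.88
eef_pos: [0.5638, -0.1603, 0.072]
tcp_rot: [0.921, 0.391, -0.0, -0.0]
contact_force: [0.9, 0.5, 0.4]
opening: 0.004
finger_force: 0.0
```

Call:
{"fn": "step_arm", "kwargs": {"increments": [[[0, 0, -1], [0, 0, 0]], [[0, 0, -1], [0, 0, 0]], [[0, 0, 0], [0, 0, 0]]]}}

```text
time: 4.13
eef_pos: [0.5639, -0.1604, 0.0701]
tcp_rot: [0.921, 0.391, -0.0, -0.0]
contact_force: [0.2, 0.4, 0.1]
opening: 0.0
finger_force: 0.0
```

Call:
{"fn": "step_arm", "kwargs": {"increments": [[[0, 0, -1], [0, 0, 0]], [[0, 0, -1], [0, 0, 0]], [[0, 0, 0], [0, 0, 0]]]}}

```text
time: 4.38
eef_pos: [0.5639, -0.1603, 0.0681]
tcp_rot: [0.921, 0.391, -0.0, -0.0]
contact_force: [0.4, 0.2, -0.9]
opening: -0.004
finger_force: 0.0
```

Call:
{"fn": "step_arm", "kwargs": {"increments": [[[0, 0, -1], [0, 0, 0]], [[0, 0, -1], [0, 0, 0]], [[0, 0, 0], [0, 0, 0]]]}}

```text
time: 4.63
eef_pos: [0.5639, -0.1603, 0.0661]
tcp_rot: [0.921, 0.391, -0.0, -0.0]
contact_force: [-0.1, -0.0, 0.1]
opening: 0.005
finger_force: 0.0
```

Call:
{"fn": "step_arm", "kwargs": {"increments": [[[0, 0, -1], [0, 0, 0]], [[0, 0, -1], [0, 0, 0]], [[0, 0, 0], [0, 0, 0]]]}}

```text
time: 4.88
eef_pos: [0.5642, -0.1605, 0.0658]
tcp_rot: [0.92, 0.391, -0.0, -0.0]
contact_force: [-3.1, 1.0, 6.5]
opening: 0.004
finger_force: 3.2
```

Call:
{"fn": "step_arm", "kwargs": {"increments": [[[0, 0, -1], [0, 0, 0]], [[0, 0, -1], [0, 0, 0]], [[0, 0, 0], [0, 0, 0]]]}}

```text
time: 5.13
eef_pos: [0.5643, -0.1605, 0.0658]
tcp_rot: [0.92, 0.391, -0.0, -0.0]
contact_force: [-6.9, 2.4, 14.2]
opening: 0.003
finger_force: 7.0
```

```bash
python3 - <<'E'
from v import *
s=readout.get_state();p=s['eef_pos'];print(p,s['contact_force'])
view('l.png',[],(190,150,235,215),(235,140,236,141),9)
im=cv2.imread('pics/l.png')[:,:400]
o=cv2.imread('pics/k.png')[90:480,90:360]
cv2.imwrite('pics/l.png',np.hstack([im,cv2.resize(o,(405,585))]))
E
```

```text
[ 0.56429501 -0.16049372  0.06575453] [-6.85422129  2.35949417 14.23639301]
(585, 414, 3)
```

View pics/l.png

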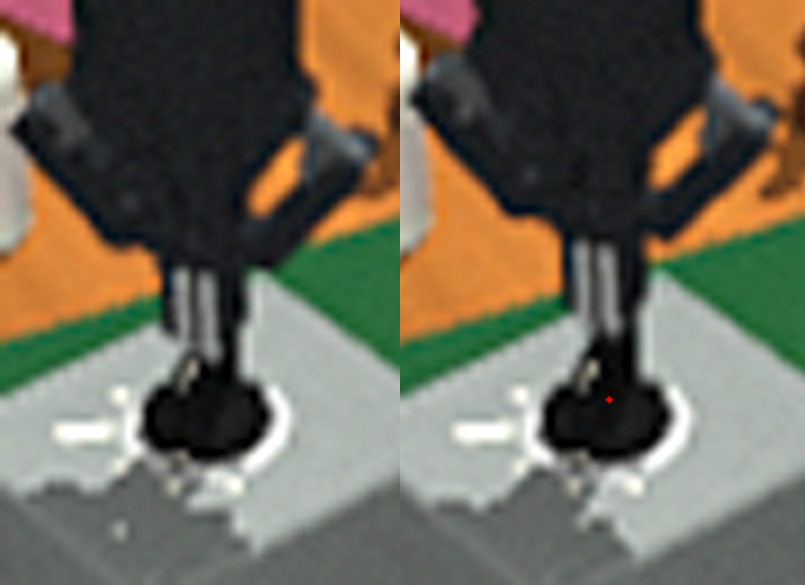

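The shut fingers are pressing on the knob's bar top: in the crop the pads at (205,360) occlude it. That is z = 0.104 at a reading of 0.066, so the tips are about 38 mm higher than reported. I'll apply that offset, lift, open, lower and grip.

Call:
{"fn": "step_arm", "kwargs": {"increments": [[[0, 0, 8], [0, 0, 0]], [[0, 0, 8], [0, 0, 0]], [[0, 0, 0], [0, 0, 0]], [[0, 0, 0], [0, 0, 0]], [[0, 0, 0], [0, 0, 0]]], "fingers": 0.2}}

```text
time: 5.65
eef_pos: [0.5638, -0.1603, 0.078]
tcp_rot: [0.921, 0.391, -0.0, -0.0]
contact_force: [-0.4, 0.7, 0.0]
opening: 0.602
finger_force: 0.0
```

Call:
{"fn": "step_arm", "kwargs": {"increments": [[[0, 0, -8], [0, 0, 0]], [[0, 0, -8], [0, 0, 0]], [[0, 0, -6], [0, 0, 0]], [[0, 0, -5], [0, 0, 0]], [[0, 0, -4], [0, 0, 0]], [[0, 0, 0], [0, 0, 0]]]}}

```text
time: 6.15
eef_pos: [0.5631, -0.16, 0.0457]
tcp_rot: [0.921, 0.391, -0.001, -0.001]
contact_force: [-0.3, 0.2, -0.2]
opening: 0.601
finger_force: 0.0
```

Call:
{"fn": "step_arm", "kwargs": {"increments": [[[0, 0, 0], [0, 0, 0]], [[0, 0, 0], [0, 0, 0]], [[0, 0, 0], [0, 0, 0]], [[0, 0, 0], [0, 0, 0]], [[0, 0, 0], [0, 0, 0]]], "fingers": -1, "grip_force": 25}}

```text
time: 6.57
eef_pos: [0.5654, -0.1615, 0.0482]
tcp_rot: [0.921, 0.391, 0.001, 0.002]
contact_force: [3.9, -2.7, -1.6]
opening: 0.14
finger_force: 30.9
```

Call:
{"fn": "step_arm", "kwargs": {"increments": [[[1, -1, 0], [0, 0, -0.06]], [[0, 0, 0], [0, 0, -0.11]], [[0, 0, 0], [0, 0, -0.11]], [[0, 0, 0], [0, 0, -0.11]], [[0, 0, 0], [0, 0, -0.11]], [[0, 0, 0], [0, 0, -0.11]]], "grip_force": 30}}

```text
time: 7.07
eef_pos: [0.5648, -0.1604, 0.0482]
tcp_rot: [0.996, 0.093, -0.0, -0.001]
contact_force: [-1.2, 2.0, 3.6]
opening: 0.143
finger_force: 31.6
```

Call:
{"fn": "step_arm", "kwargs": {"increments": [[[0, 0, 0], [0, 0, -0.11]], [[0, 0, 0], [0, 0, -0.11]], [[0, 0, 0], [0, 0, -0.11]], [[0, 0, 0], [0, 0, -0.11]], [[0, 0, 0], [0, 0, -0.11]], [[0, 0, 0], [0, 0, -0.04]], [[0, 0, 0], [0, 0, 0]], [[0, 0, 0], [0, 0, 0]]]}}

```text
time: 7.73
eef_pos: [0.5649, -0.1592, 0.0481]
tcp_rot: [0.98, -0.198, -0.001, -0.002]
contact_force: [-0.7, 5.3, 4.4]
opening: 0.14
finger_force: 31.7
```

Call:
{"fn": "step_arm", "kwargs": {"increments": [[[0, 0, 0], [0, 0, 0]], [[0, 0, 0], [0, 0, 0]], [[0, 0, 0], [0, 0, 0]], [[0, 0, 15], [0, 0, 0]], [[0, 0, 30], [0, 0, 0]], [[0, 0, 35], [0, 0, 0]], [[0, 0, 35], [0, 0, 0]]], "fingers": 0.3}}

```text
time: 8.32
eef_pos: [0.5641, -0.1613, 0.1627]
tcp_rot: [0.98, -0.197, -0.001, -0.0]
contact_force: [-0.3, -0.2, 0.1]
opening: 0.648
finger_force: 0.0
```

Call:
{"fn": "step_arm", "kwargs": {"increments": [[[0, 38, 0], [0, 0, 0]], [[0, 38, 0], [0, 0, 0]], [[0, 38, 0], [0, 0, 0]], [[0, 38, 0], [0, 0, 0]], [[-1, 38, 0], [0, 0, 0]], [[-1, 38, 0], [0, 0, 0]], [[-1, 38, 0], [0, 0, 0]], [[-1, 38, 0], [0, 0, 0]]], "fingers": 0.6}}

```text
time: 8.98
eef_pos: [0.5607, 0.1441, 0.1624]
tcp_rot: [0.98, -0.197, 0.0, 0.0]
contact_force: [-0.4, -0.6, -0.1]
opening: 0.801
finger_force: 0.0
```

Call:
{"fn": "step_arm", "kwargs": {"increments": [[[-2, 36, 0], [0, 0, 0]], [[-1, 25, 0], [0, 0, 0]], [[0, 10, 0], [0, 0, 0]], [[0, 0, 0], [0, 0, 0]], [[0, 0, 0], [0, 0, 0]]]}}

```text
time: 9.4
eef_pos: [0.558, 0.2131, 0.1621]
tcp_rot: [0.98, -0.197, -0.0, 0.001]
contact_force: [0.4, 0.4, 0.3]
opening: 0.804
finger_force: 0.0
```

```bash
python3 - <<'E'
from v import *
np.set_printoptions(precision=4,suppress=True)
s=readout.get_state();print(s['eef_pos'],s['qpos'])
A=cams.read_camera('scene').astype(int);g=A.sum(2)
# knob: very dark pixels, white pixels on it (scene raw rows 175-215, cols 190-235)
sub=g[176:212,192:232]
for r in sub[::1]: print(''.join('#' if v<120 else ('o' if v>600 else '.') for v in r))
c=np.array([.565,-.160])
for a,l in((.8,.6),(.2,1.2),(-.4,1.8),(-1,2.4)): print(l,proj('scene',[*(c+.018*np.array([np.cos(a),np.sin(a)])),.104])[0]-[192,176])
E
```

```text
[0.558  0.2131 0.1621] [ 0.1955  0.1447  1.8014 -0.001   1.1961  2.1631]
........................................
........................................
........................................
........................................
........................................
........................................
........................................
........................................
........................................
........................................
........................................
........................................
...............o.....######.............
..................#########.............
..............#############.............
..............#############.............
..............#############.............
..........oo..#############.............
...........oo.#############..o..........
..............#############..o..........
.............###############.o..........
....ooooooo...#############.oo..........
....oooooo....#############.oo..........
...............###########.ooo..........
.................#######..ooo...........
.........................ooo............
.....................oo..o..............
................ooo...ooo...............
................oo.....oo...............
........................................
........................................
........................................
........................................
........................................
........................................
........................................
0.6 [18.0981 14.8572]
1.2 [15.3308 13.7619]
1.8 [14.2    11.8866]
2.4 [15.0774  9.901 ]
```

Image code shows the knob bar now running straight toward the long bar mark, and the yaw was −0.40 when I released, which is setting 1.8. On to the collar.

Call:
{"fn": "step_arm", "kwargs": {"increments": [[[0, 1, -18], [0, 0, 0]], [[0, 0, -18], [0, 0, 0]], [[0, 0, -16], [0, 0, 0]], [[0, 0, -16], [0, 0, 0]], [[0, 0, -12], [0, 0, 0]], [[0, 0, -10], [0, 0, 0]], [[0, 0, -4], [0, 0, 0]], [[0, 0, 0], [0, 0, 0]]]}}

```text
time: 10.12
eef_pos: [0.5576, 0.2138, 0.0673]
tcp_rot: [0.98, -0.198, -0.001, 0.0]
contact_force: [0.4, 0.3, 0.8]
opening: 0.804
finger_force: 0.0
```

Call:
{"fn": "step_arm", "kwargs": {"increments": [[[0, 0, 0], [0, 0, 0]], [[0, 0, 0], [0, 0, 0]], [[0, 0, 0], [0, 0, 0]], [[0, 0, 0], [0, 0, 0]]], "fingers": -1, "grip_force": 25}}

```text
time: 10.45
eef_pos: [0.5594, 0.2152, 0.07]
tcp_rot: [0.98, -0.197, 0.002, -0.001]
contact_force: [1.9, 1.1, 2.3]
opening: 0.526
finger_force: 26.2
```

Call:
{"fn": "step_arm", "kwargs": {"increments": [[[0, 0, -1], [0, 0, 0.05]], [[0, 0, -1], [0, 0, 0.05]], [[0, 0, 0], [0, 0, 0.05]]], "grip_force": 45}}

```text
time: 10.7
eef_pos: [0.5595, 0.2147, 0.0699]
tcp_rot: [0.993, -0.122, 0.001, 0.0]
contact_force: [-2.4, -1.7, 9.9]
opening: 0.524
finger_force: 45.8
```

Call:
{"fn": "step_arm", "kwargs": {"increments": [[[0, 0, 0], [0, 0, 0.05]], [[0, 0, 0], [0, 0, 0.05]], [[0, 0, 0], [0, 0, 0.05]]]}}

```text
time: 10.95
eef_pos: [0.5597, 0.2144, 0.0699]
tcp_rot: [0.999, -0.047, 0.002, 0.0]
contact_force: [-2.2, -1.4, 9.8]
opening: 0.522
finger_force: 45.7
```

```bash
python3 - <<'E'
from plant import readout
s=readout.get_state();print(s['eef_pos'],s['contact_force'],s['wrist_torque'],s['qpos'])
E
```

```text
[0.55965186 0.21437077 0.06987   ] [-2.18453366 -1.36145964  9.78872437] [-0.44145384  0.39091557 -0.13538459] [ 1.97386439e-01  2.50012995e-01  1.86108887e+00 -1.80226463e-03
  1.02747496e+00  1.86354985e+00]
```

Pressing on the pins with about 10 N at z 0.0699. I'll keep turning and watch for the drop.

Call:
{"fn": "step_arm", "kwargs": {"increments": [[[0, 0, 0], [0, 0, 0.05]], [[0, 0, 0], [0, 0, 0.05]], [[0, 0, 0], [0, 0, 0.05]]]}}

```text
time: 11.2
eef_pos: [0.5599, 0.214, 0.0698]
tcp_rot: [1.0, 0.028, 0.002, 0.001]
contact_force: [-0.8, -2.2, 9.1]
opening: 0.523
finger_force: 45.6
```

Call:
{"fn": "step_arm", "kwargs": {"increments": [[[0, 0, 0], [0, 0, 0.05]], [[0, 0, 0], [0, 0, 0.05]]]}}

```text
time: 11.37
eef_pos: [0.56, 0.2143, 0.0697]
tcp_rot: [0.997, 0.078, 0.002, 0.001]
contact_force: [-1.7, -0.8, 8.5]
opening: 0.524
finger_force: 45.6
```

Call:
{"fn": "step_arm", "kwargs": {"increments": [[[0, 0, 0], [0, 0, 0.05]], [[0, 0, 0], [0, 0, 0.05]]]}}

```text
time: 11.53
eef_pos: [0.5601, 0.2143, 0.0699]
tcp_rot: [0.992, 0.127, 0.002, 0.001]
contact_force: [-1.6, -2.1, 9.4]
opening: 0.526
finger_force: 45.5
```

Call:
{"fn": "step_arm", "kwargs": {"increments": [[[0, 0, 0], [0, 0, 0.05]], [[0, 0, 0], [0, 0, 0.05]]]}}

```text
time: 11.7
eef_pos: [0.5602, 0.2141, 0.0699]
tcp_rot: [0.984, 0.177, 0.002, 0.001]
contact_force: [-1.9, -3.8, 9.9]
opening: 0.523
finger_force: 45.5
```

Call:
{"fn": "step_arm", "kwargs": {"increments": [[[0, 0, 0], [0, 0, 0.05]], [[0, 0, 0], [0, 0, 0.05]]]}}

```text
time: 11.87
eef_pos: [0.5603, 0.214, 0.0698]
tcp_rot: [0.974, 0.226, 0.002, 0.001]
contact_force: [-0.5, -3.5, 8.0]
opening: 0.521
finger_force: 45.5
```

Call:
{"fn": "step_arm", "kwargs": {"increments": [[[0, 0, 0], [0, 0, 0.05]], [[0, 0, 0], [0, 0, 0.05]]]}}

```text
time: 12.03
eef_pos: [0.561, 0.2145, 0.0694]
tcp_rot: [0.962, 0.274, 0.003, 0.001]
contact_force: [1.8, -0.0, 3.3]
opening: 0.523
finger_force: 45.2
```

Call:
{"fn": "step_arm", "kwargs": {"increments": [[[0, 0, 0], [0, 0, 0.05]], [[0, 0, 0], [0, 0, 0.05]]]}}

```text
time: 12.2
eef_pos: [0.56, 0.2145, 0.0682]
tcp_rot: [0.947, 0.322, 0.002, 0.001]
contact_force: [2.7, -0.3, 0.9]
opening: 0.523
finger_force: 45.7
```

Call:
{"fn": "step_arm", "kwargs": {"increments": [[[0, 0, 0], [0, 0, 0.05]], [[0, 0, 0], [0, 0, 0.05]]]}}

```text
time: 12.37
eef_pos: [0.5592, 0.2141, 0.0671]
tcp_rot: [0.929, 0.369, 0.001, 0.001]
contact_force: [1.2, -0.7, -1.4]
opening: 0.52
finger_force: 46.1
```

The collar has dropped: z fell and the force vanished. I'll check the torque before pushing.

```bash
python3 - <<'E'
from plant import readout
s=readout.get_state();print(s['eef_pos'],s['contact_force'],s['wrist_torque'])
E
```

```text
[0.55920494 0.21413077 0.06708376] [ 1.17145163 -0.73639248 -1.35027809] [-0.22499094 -0.39406442  0.00726112]
```

Call:
{"fn": "step_arm", "kwargs": {"increments": [[[0, 0, -1], [0, 0, -0.04]], [[0, 0, -1], [0, 0, -0.03]], [[0, 0, 0], [0, 0, 0]]]}}

```text
time: 12.62
eef_pos: [0.5601, 0.2141, 0.066]
tcp_rot: [0.942, 0.335, 0.002, 0.001]
contact_force: [3.2, -1.6, 2.1]
opening: 0.524
finger_force: 46.3
```

```bash
python3 - <<'E'
from plant import readout
s=readout.get_state();print(s['eef_pos'],s['contact_force'],s['wrist_torque'])
E
```

```text
[0.56012477 0.21410608 0.06595596] [ 3.24840891 -1.60025667  2.07354384] [-0.43897772 -0.64478196  0.00481011]
```

Call:
{"fn": "step_arm", "kwargs": {"increments": [[[0, 0, -1.5], [0, 0, 0]], [[0, 0, -1.5], [0, 0, 0]], [[0, 0, -1.5], [0, 0, 0]], [[0, 0, -1.5], [0, 0, 0]], [[0, 0, -1.5], [0, 0, 0]], [[0, 0, 0], [0, 0, 0]]], "grip_force": 70}}

```text
time: 13.12
eef_pos: [0.5602, 0.2142, 0.0594]
tcp_rot: [0.942, 0.335, 0.002, 0.001]
contact_force: [1.6, -3.7, 8.1]
opening: 0.517
finger_force: 73.4
```

Call:
{"fn": "step_arm", "kwargs": {"increments": [[[0, 0, -1], [0, 0, 0]], [[0, 0, -1], [0, 0, 0]], [[0, 0, 0], [0, 0, 0]]]}}

```text
time: 13.37
eef_pos: [0.5603, 0.2144, 0.0594]
tcp_rot: [0.942, 0.335, 0.002, 0.001]
contact_force: [-3.7, -3.6, 16.5]
opening: 0.517
finger_force: 74.0
```

Call:
{"fn": "step_arm", "kwargs": {"increments": [[[0, 0, -1], [0, 0, 0.02]], [[0, 0, -0.5], [0, 0, -0.02]], [[0, 0, 0], [0, 0, 0]], [[0, 0, 0], [0, 0, 0]]]}}

```text
time: 13.7
eef_pos: [0.5607, 0.2146, 0.0594]
tcp_rot: [0.942, 0.336, 0.002, 0.001]
contact_force: [-4.5, -4.7, 22.5]
opening: 0.513
finger_force: 74.6
```

```bash
python3 - <<'E'
from v import *
s=readout.get_state();print(s['eef_pos'],s['contact_force'],s['wrist_torque'],s['dq'].round(4))
A=cams.read_camera('scene').astype(int)
# brass ring / skirt foot: columns through the collar axis, rows near flange
u,v=proj('scene',[.559,.2155,.07])[0];print(u,v)
b=cv2.imread('pics/a.png')[:,:,::-1].astype(int)
for c in(276,278,280):
    for r in range(272,284): print(c,r,b[r,c],A[r,c])
E
```

```text
[0.56074321 0.21458271 0.05938457] [-4.47346927 -4.70887856 22.51977371] [-0.89920304  0.57957235  0.06167003] [ 0.0002  0.0008 -0.0008  0.0009 -0.0006  0.0013]
277.63434926188165 273.1823203390256
276 272 [109 119 116] [107 113 110]
276 273 [107 115 112] [117 124 121]
276 274 [112 120 119] [116 120 121]
276 275 [115 122 119] [112 120 119]
276 276 [110 121 123] [116 124 121]
276 277 [118 113  97] [119 125 121]
276 278 [147 115  54] [116 122 119]
276 279 [146 129 105] [115 121 118]
276 280 [138 143 143] [121 126 123]
276 281 [140 142 137] [138 138 137]
276 282 [138 141 137] [145 145 141]
276 283 [148 151 144] [155 155 151]
278 272 [117 123 119] [88 94 93]
278 273 [109 116 113] [115 121 118]
278 274 [115 122 119] [120 125 123]
278 275 [114 121 116] [119 125 125]
278 276 [114 123 124] [117 124 122]
278 277 [116 119 108] [110 120 120]
278 278 [143 114  63] [116 122 120]
278 279 [153 138 114] [119 128 125]
278 280 [142 144 147] [117 123 119]
278 281 [137 139 136] [136 138 135]
278 282 [139 141 135] [141 142 138]
278 283 [149 151 149] [152 155 148]
280 272 [112 122 117] [ 99 107 106]
280 273 [112 121 116] [119 127 124]
280 274 [113 120 117] [118 125 120]
280 275 [113 120 118] [115 122 119]
280 276 [107 116 118] [117 127 123]
280 277 [120 114  90] [114 124 121]
280 278 [137 114  62] [113 120 119]
280 279 [147 139 123] [110 118 115]
280 280 [144 149 148] [122 127 123]
280 281 [146 149 147] [140 144 144]
280 282 [139 141 138] [146 146 145]
280 283 [150 151 147] [156 156 153]
```

The brass ring is no longer visible: the skirt meets the flange directly, on a hard stop at a steady 22 N. Handing in while holding it there.

```bash
python3 -c "
from plant import sign_off
print(sign_off())"
```

```text
the job is handed in; nothing more can be done
None
```

I turned the selector to the long bar mark (1.8), then keyed the collar over the pins and pushed it fully home; I handed in after about 14 s with the arm still holding it down at about 22 N.

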